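Sweep the lenses through the gate

TASK

Sweep the three small black-ringed lenses in the sorting tray through the narrow gate and fully into the slot behind it, one at a time: each must be in the slot before the next is brought up to the gate. Push them along the tray's floor with the fingertips, without lifting or tipping them, and leave the thumb screw, the clamp and the T-piece in the tray where they are.

Things in the scene. Friction and masses are not known exactly. Their poses are not given: they have to be found in the camera images.
- tray: flat sorting tray fixed to the bench, 231 x 210 mm, aluminium, floor top at z = 6 mm; grey walls 4 to 5 mm thick, tops at z = 13 mm. Origin under the middle of the gate at bench level; x points from the field through the gate along the slot, y left, z up. Field (open part where the lenses start): x -119 to 0 mm, y -101 to 101 mm. Behind the fence, each side of the slot, a bay (y 21 to 101 mm left, the same right).
- gate (a point): middle of the gate, on the floor, at the fence's field-side face (tray x = 0). The gate is a gap 34 mm wide (tray y -17 to 17 mm) in the fence (tray x 0 to 5 mm). On the field side short lips flare at 45 degrees out to about tray x = -13 mm, y = +-32 mm. The lenses stand 11 mm taller than the walls, so a fingertip just above the walls can push them all the way.
- slot_end (a point): middle of the slot's closed far end, on the floor, 104 mm straight behind the gate point. The slot runs from the gate to here, 34 mm wide inside, and takes the three lenses in a row (84 mm); a later lens pushes the earlier ones deeper.
- lens0: a mounted lens, one of three alike: a short round black ring with a clear lens in its top, 28 mm across, 18 mm tall, about 40 g, lying flat on the tray's floor in the field. Origin at the centre of its underside, z up.
- lens1: a mounted lens, one of three alike: a short round black ring with a clear lens in its top, 28 mm across, 18 mm tall, about 40 g, lying flat on the tray's floor in the field. Origin at the centre of its underside, z up.
- lens2: a mounted lens, one of three alike: a short round black ring with a clear lens in its top, 28 mm across, 18 mm tall, about 40 g, lying flat on the tray's floor in the field. Origin at the centre of its underside, z up.
- screw: a loose steel thumb screw standing on its knurled head, thread up, 16 mm across, 27 mm tall, standing among the lenses in the field; it is to stay there. Lenses and screw start at least 37 mm apart, centre to centre. Origin at the centre of its underside.
- clamp: a loose black right-angle clamp block, 34 x 38 x 24 mm, lying in the bay to the left of the slot; it is to stay there. Origin at the centre of its underside.
- tee: a loose metal T-shaped coaxial connector, 23 x 36 x 14 mm, lying in the bay to the right of the slot; it is to stay there. Origin at the centre of its underside.

How it is judged:
By the outcome, as a careful person would: the job done as asked, in the order asked, and still so for the second after the job is handed in, with the robot touching nothing.
It also fails if it takes over 56 s, if anything falls off the work surface, if the arm or the gripper's body presses on something with over 40 N, if the wrist force passes 120 N, or if a joint passes its speed limit or range.

ROBOT

A 6-joint arm with a two-finger parallel gripper is mounted at the origin on a cart in front of the work surface, level with it; the furniture and walls round the work are solid. World frame = base frame: x ahead of the robot, y to its left, z up, the work surface at z = 0. Lengths are in m, angles in rad, forces in N, time in s.
With the tool pointing down it reaches from about 0.275 to 0.825 m from the base axis. Payload 4.9 kg.
Tool frame: the origin (TCP) lies midway between the tips of the shut fingers; the grasp point (between the pads) lies 19 mm behind it (grip_point_offset is the distance from the TCP to the grasp point, in m); z points along the fingers, x is the direction in which the jaws open and shut, and the axes are right-handed (so a half turn about z gives the same grasp; the last joint's range is limited). The gripper opens to 85 mm and grips with 20 to 120 N. Pads are 22 mm wide; open, the fingers measure 114 mm over their backs; the gripper's body (76 mm by 85 mm) begins 54 mm behind the grasp point. The pads swing forward as they close: fully open they stand 13 mm farther back than shut.
Start: joints at [1.114, 0.326, -0.193, 1.052, 0, 1.437], TCP at [0.174, 0.522, 0.231] pointing down, gripper open.
Joint ranges: [-2.65, 2.65], [-0.97, 1.79], [-1.3, 1.35], [-1.93, 2.1], [-1.47, 1.37], [-3.14, 3.14]. Speed limits (rad/s): [2.57, 2.57, 3.14, 3.14, 3.14, 3.14].

INTERFACE

Orientations are given as a rotation vector (axis times angle).
In Python, from cell import * gives the robot as it stands. Calls block until the motion is done:
- movep(position, orientation): joint-space move of the TCP to a pose.
- move_l(position, velocity=0.15, rot=None, until_force=None): straight line of the TCP; rot=None keeps the orientation; velocity is the mean speed in m/s. With until_force (N) it stops when the force on the tool has changed by that much, and returns True; else False.
- set_joints(angles): joint-space move.
- let_go() and grab(newtons=None): open the fingers fully, or close them until they stop; newtons is the grip in N (None keeps the last).
- sleep(seconds).
- ik(position, orientation): joint angles nearest the present ones, or None.
- get_state(): the state.
- grab_frame(name): name is "side" or "top"; returns a dict with "img" (400x640x3 uint8, red, green, blue), "fx", "fy", "cx", "cy" (pixels), "k1" (the pictures are not rectified: a ray, as slopes to the right and down, at radius r is drawn at 1 + k1 r^2 times it, then the intrinsics apply), "cam_to_world" (4x4, takes a point from camera to world coordinates). Camera axes: x right, y down, z forward; pixel columns grow to the right and rows downward; lengths in m; the calibration is good to about 2 mm. A picture is of the moment at which its call begins. There is no depth.
A pose or a line that the arm cannot do raises MotionError and nothing moves.
- sign_off(): hands the job in, once; it reports no verdict.
Trained networks look in the newest picture that a camera, given by its name, has taken for a name from the list of things; names that differ only in an ending like _2 or _b are one class to them, and where a whole thing is asked for, a point or a joint stands for the part that bears it (a point fixed in the world has none). Each returns a list of dicts, best first, with "score" (0 to 1); they miss things now and then, are a little off and sometimes report something else, mostly with a low value. They report only what shows in the picture. A call takes as long as a camera call.
- spot_in(camera, name): "centre" ([column, row] in pixels, amid what is visible of it).
- silhouettes(camera, name): "mask" (400x640 bool, what is visible of it) and "centre" ([column, row] in pixels, amid what is visible of it).
- tip_of(camera, name): "centre" ([column, row] in pixels: a listed point, or the origin of a listed thing).
The state is a dict: "clock": time; "q": joint angles; "joint_velocities": joint speeds; "tau": joint torques, N m; "position": TCP position; "eef_rot": TCP orientation; "contact_force": force on the tool from outside, world axes, zero at the start; "wrist_torque": the same for the moment, N m; "finger_gap": opening from 0.0 (shut) to 1.0 (fully open).
Only numpy, scipy, OpenCV 4.12 (cv2) and the standard library are available. Lean on these libraries where they do the work, as an engineer would, in place of code of your own. Each camera call takes 0.05 s, during which the arm holds its last target. There are 200 camera calls.

## Working session

There is one attempt and no reset: what is moved stays moved. The work goes in short steps, each a Python script; the robot and the scene stay as the last script left them, time stands still between calls to the robot, and variables do not carry over. Pictures are saved under pics/ and viewed, about 8 in all and at most 12, crops included, and the job is handed in when it is done.

```bash
mkdir -p pics; ls; cat > h.py <<'E'
from cell import *
import numpy as np, cv2
def ray(f,px):
    K=np.array([[f["fx"],0,f["cx"]],[0,f["fy"],f["cy"]],[0,0,1]])
    u=cv2.undistortPoints(np.array([[px]],float),K,np.array([f["k1"],0,0,0,0.]))[0,0]
    T=np.array(f["cam_to_world"]); return T[:3,3],T[:3,:3]@np.array([u[0],u[1],1])
def onz(f,px,z):
    o,d=ray(f,px); return o+d*(z-o[2])/d[2]
def proj(f,P):
    T=np.linalg.inv(np.array(f["cam_to_world"])); p=T[:3,:3]@np.array(P)+T[:3,3]
    s=p[:2]/p[2]; s=s*(1+f["k1"]*(s@s)); return np.array([f["fx"]*s[0]+f["cx"],f["fy"]*s[1]+f["cy"]])
def save(f,n): cv2.imwrite("pics/"+n+".png",f["img"][:,:,::-1])
E
python3 - <<'E'
from h import *
for c in("top","side"):
    f=grab_frame(c); save(f,c+"0"); print(c,np.round(f["cam_to_world"],3).tolist(),f["fx"],f["k1"])
    for n in("lens0","screw","clamp","tee","tray"):
        print(n,[(np.round(d["centre"],1).tolist(),round(d["score"],2),np.round(onz(f,d["centre"],.02)[:2],4).tolist()) for d in spot_in(c,n)])
    for n in("gate","slot_end","tray"):
        print(n,[(np.round(d["centre"],1).tolist(),round(d["score"],2),np.round(onz(f,d["centre"],.006 if n!="tray" else 0)[:2],4).tolist()) for d in tip_of(c,n)])
s=get_state();print(s["position"],s["eef_rot"],s["finger_gap"],s["clock"])
E
```

```text
pics
top [[-0.027, -0.998, 0.059, 0.518], [-0.999, 0.029, 0.033, 0.251], [-0.035, -0.058, -0.998, 0.9], [0.0, 0.0, 0.0, 1.0]] 435.5987356102472 0.027261748348427498
lens0 [([333.4, 249.6], 0.7, [0.4631, 0.2692]), ([364.0, 242.4], 0.54, [0.476, 0.2074]), ([379.8, 226.4], 0.45, [0.5071, 0.1748])]
screw [([313.2, 236.8], 0.36, [0.4898, 0.3091])]
clamp [([308.4, 181.1], 0.77, [0.6027, 0.316]), ([345.8, 207.9], 0.58, [0.5462, 0.2418])]
tee []
tray [([343.6, 206.3], 0.74, [0.5495, 0.2461])]
gate [([344.6, 206.5], 0.56, [0.5495, 0.244])]
slot_end []
tray [([343.2, 204.4], 0.81, [0.5542, 0.2467])]
side [[0.891, -0.159, 0.425, 0.213], [-0.454, -0.339, 0.824, -0.43], [0.014, -0.927, -0.374, 0.368], [0.0, 0.0, 0.0, 1.0]] 434.7475690291966 -0.040495723012064555
lens0 [([275.1, 230.7], 0.72, [0.4735, 0.2169]), ([300.4, 239.4], 0.57, [0.4999, 0.1676]), ([258.2, 225.1], 0.48, [0.4543, 0.2512])]
screw [([268.4, 213.0], 0.63, [0.491, 0.2934])]
clamp [([312.6, 197.9], 0.54, [0.6041, 0.3261])]
tee []
tray [([305.0, 224.3], 0.78, [0.5331, 0.2176])]
gate [([309.8, 218.9], 0.69, [0.5653, 0.2616]), ([268.3, 215.1], 0.37, [0.4983, 0.3131])]
slot_end [([309.7, 223.6], 0.69, [0.5555, 0.2426]), ([353.7, 211.8], 0.67, [0.6619, 0.2538])]
tray [([308.4, 224.9], 0.64, [0.5563, 0.2496])]
[0.17445271 0.52161537 0.23128173] [-2.54952123e+00 -1.83557076e+00  3.01196201e-05] 1.0009355146404806 0.9
```

View pics/top0.png

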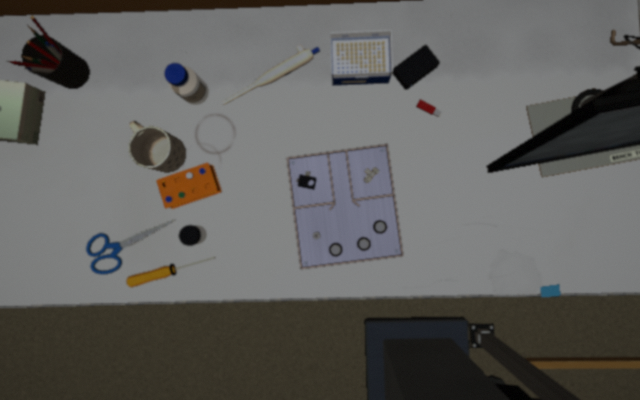

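View pics/side0.png

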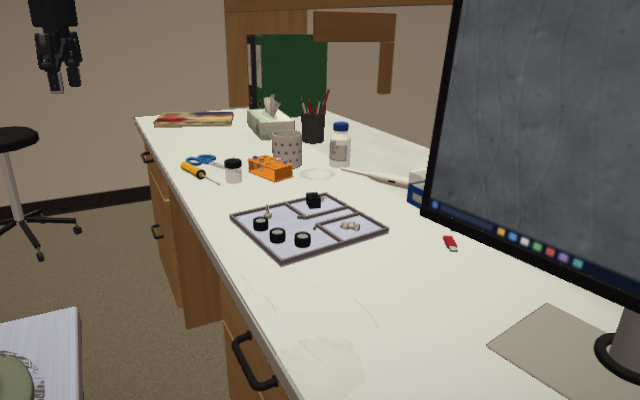

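```bash
cat > fit.py <<'E'
from h import *
from scipy.optimize import least_squares
F={c:grab_frame(c) for c in("top","side")}
L=np.array([[-.123,-.105,.013],[-.123,.105,.013],[.108,.105,.013],[.108,-.105,.013]])
def T(p,q):
    c,s=np.cos(p[2]),np.sin(p[2]); q=np.atleast_2d(q)
    return np.c_[p[0]+c*q[:,0]-s*q[:,1],p[1]+s*q[:,0]+c*q[:,1],q[:,2]]
def hull(f,p):
    pts=[proj(f,x) for l in(L,L*[1,1,0]) for x in T(p,l)]
    return cv2.convexHull(np.array(pts,np.float32))
H={}
for c in F:
    m=silhouettes(c,"tray")
    m=m[0]["mask"].astype(np.uint8)
    k=np.ones((9,9),np.uint8); m=cv2.morphologyEx(m,cv2.MORPH_CLOSE,k)
    cs=max(cv2.findContours(m,0,2)[0],key=cv2.contourArea); H[c]=cv2.convexHull(cs)
def res(p,cams):
    return np.concatenate([[cv2.pointPolygonTest(hull(F[c],p),(float(x),float(y)),True) for x,y in H[c][:,0]] for c in cams])
for cams in(("top",),("side",),("top","side")):
    r=least_squares(res,[.545,.245,.05],args=(cams,),loss="soft_l1",diff_step=1e-3); print(cams,np.round(r.x,4),np.round(np.abs(r.fun).mean(),2))
    if len(cams)==1:
        f=F[cams[0]]; im=np.ascontiguousarray(f["img"][:,:,::-1]); S=6
        x0,y0=(275,130) if cams[0]=="top" else (215,170)
        cr=cv2.resize(im[y0:y0+95+ (45 if cams[0]=="top" else 0),x0:x0+130+(60 if cams[0]=="side" else 0)],None,fx=4,fy=4,interpolation=2)
        H[cams[0]+"im"]=(cr,x0,y0)
np.save("tray.npy",r.x)
p=r.x
G=[L, np.array([[-.119,-.101,.006],[-.119,.101,.006],[0,.101,.006],[0,-.101,.006]]), np.array([[0,-.017,.006],[0,.017,.006],[.104,.017,.006],[.104,-.017,.006]])]
for c in F:
    cr,x0,y0=H[c+"im"]
    for g,col in zip(G,((0,0,255),(0,160,0),(255,0,0))):
        pts=[(proj(F[c],x)-[x0,y0]+.5)*4 for x in T(p,g)]
        cv2.polylines(cr,[np.array(pts,np.int32)],True,col,1)
    print(cr.shape); cv2.imwrite(f"pics/{c}1.png",cr)
E
python3 fit.py
```

```text
('top',) [0.5581 0.2451 0.0992] 0.42
('side',) [0.5592 0.2483 0.0987] 0.7
('top', 'side') [0.5584 0.2457 0.0983] 0.65
(560, 520, 3)
(380, 760, 3)
```

View pics/top1.png

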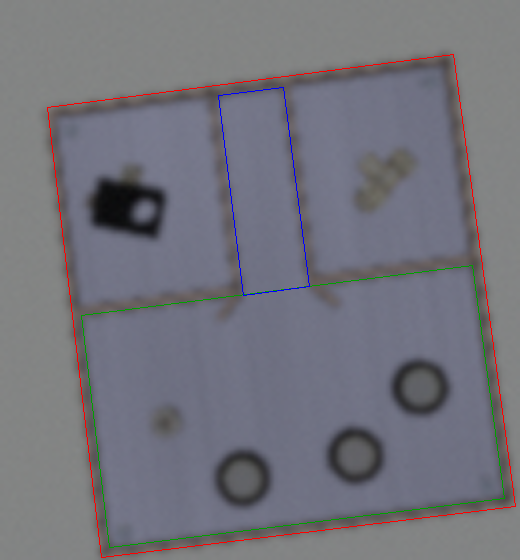

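View pics/side1.png

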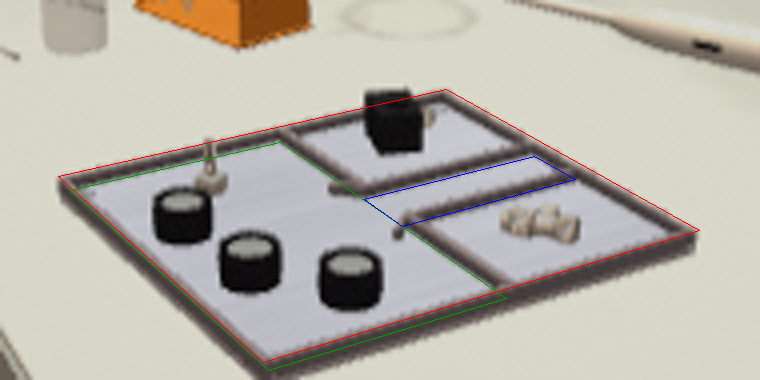

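Overlay agrees with the tray edges and slot within about 1–2 mm. The lenses in the top crop are at about (243,478), (355,455) and (420,387), and the screw is at (166,421). Next I measure them in the tray frame.

```bash
cat >> h.py <<'E'
from scipy.spatial.transform import Rotation as R
P=np.load("tray.npy")
def w2t(q):
    c,s=np.cos(P[2]),np.sin(P[2]); d=np.array(q[:2])-P[:2]; return np.array([c*d[0]+s*d[1],-s*d[0]+c*d[1]])
def t2w(q,z):
    c,s=np.cos(P[2]),np.sin(P[2]); return np.array([P[0]+c*q[0]-s*q[1],P[1]+s*q[0]+c*q[1],z])
def rot(phi): # push direction phi in tray frame = tool -+y
    a=phi+P[2]+np.pi/2
    if a>np.pi: a-=np.pi
    return R.from_matrix(np.array([[np.cos(a),np.sin(a),0],[np.sin(a),-np.cos(a),0],[0,0,-1]])).as_rotvec()
ZP,ZT=.0155,.06
def see(name="lens0",z=dict(top=.023,side=.016),cams=("top","side")):
    for c in cams:
        f=grab_frame(c); o=[]
        for d in silhouettes(c,name):
            ys,xs=np.nonzero(d["mask"]); px=[(xs.min()+xs.max())/2,(ys.min()+ys.max())/2]
            o.append((np.round(w2t(onz(f,px,z[c]))*1e3,1).tolist(),round(d["score"],2)))
        print(c,name,o)
    return f
def push(a,b,gap=.008,v=.07,lift=True):
    """push a lens from centre a to centre b (tray frame), 25 mm = lens radius + half finger"""
    a,b=np.array(a),np.array(b); u=(b-a)/np.linalg.norm(b-a); r=rot(np.arctan2(u[1],u[0]))
    s=a-u*(.025+gap); e=b-u*.025
    movep(t2w(s,ZT),r); move_l(t2w(s,ZP),.12); hit=move_l(t2w(e,ZP),v)
    st=get_state(); print("at",np.round(w2t(st["position"])*1e3,1),round(st["position"][2],4),"F",np.round(st["contact_force"],1),"t",round(st["clock"],1))
    if lift: up(u)
def up(u):
    p=w2t(get_state()["position"]); move_l(t2w(p-np.array(u)*.006,ZP),.1); move_l(t2w(p-np.array(u)*.006,ZT),.2)
E
python3 - <<'E'
from h import *
see(); see("screw",dict(top=.018,side=.0195)); see("clamp",dict(top=.024,side=.018)); see("tee",dict(top=.014,side=.01))
for q in((-.13,.02),(-.06,0),(0,0),(-.1,-.06),(-.05,-.1)):
    for ph in(0,.6,1.3): print(q,ph,np.round(ik(t2w(q,ZP),rot(ph)),2) if ik(t2w(q,ZP),rot(ph)) is not None else None)
E
```

```text
top lens0 [([-91.6, 28.3], 0.73), ([-87.6, -28.6], 0.6), ([-58.0, -64.7], 0.57)]
side lens0 [([-58.1, -66.1], 0.73), ([-91.9, 29.1], 0.68), ([-87.1, -28.6], 0.54)]
top screw [([-59.2, 63.9], 0.55), ([-91.8, 29.4], 0.34)]
side screw []
top clamp [([-91.6, 28.3], 0.53), ([55.4, 68.7], 0.47)]
side clamp [([53.8, 70.6], 0.52), ([-60.1, -69.3], 0.42)]
top tee [([48.6, -62.3], 0.54)]
side tee [([52.4, -55.5], 0.52)]
(-0.13, 0.02) 0 [ 0.39  0.49 -0.59  0.49  0.    0.29]
(-0.13, 0.02) 0.6 [ 0.39  0.49 -0.59  0.49 -0.   -0.31]
(-0.13, 0.02) 1.3 [ 0.39  0.49 -0.59  0.49  0.   -1.01]
(-0.06, 0) 0 [ 0.31  0.57 -0.44  0.56  0.    0.22]
(-0.06, 0) 0.6 [ 0.31  0.57 -0.44  0.56 -0.   -0.38]
(-0.06, 0) 1.3 [ 0.31  0.57 -0.44  0.56  0.   -1.08]
(0, 0) 0 [ 0.29  0.65 -0.28  0.65  0.    0.2 ]
(0, 0) 0.6 [ 0.29  0.65 -0.28  0.65 -0.   -0.4 ]
(0, 0) 1.3 [ 0.29  0.65 -0.28  0.65  0.   -1.1 ]
(-0.1, -0.06) 0 [ 0.21  0.49 -0.59  0.49  0.    0.12]
(-0.1, -0.06) 0.6 [ 0.21  0.49 -0.59  0.49 -0.   -0.48]
(-0.1, -0.06) 1.3 [ 0.21  0.49 -0.59  0.49  0.   -1.18]
(-0.05, -0.1) 0 [ 0.13  0.55 -0.48  0.54  0.    0.03]
(-0.05, -0.1) 0.6 [ 0.13  0.55 -0.48  0.54 -0.   -0.57]
(-0.05, -0.1) 1.3 [ 0.13  0.55 -0.48  0.54  0.   -1.27]
```

```bash
python3 - <<'E'
from h import *
grab(20)
A=np.array([-.092,.0287]); b=np.array([-.036,0]); u=(b-A)/np.linalg.norm(b-A)
movep(t2w(A-u*.033,.13),rot(np.arctan2(u[1],u[0])))
push(A,b)
f=see(cams=("side",)); x=f["img"][160:280,210:410,::-1]; cv2.imwrite("pics/a1.png",cv2.resize(x,None,fx=4,fy=4,interpolation=2))
E
```

```text
at [-58.8  11.5] 0.0154 F [-0.6 -0.4 -0.7] t 6.1
side lens0 [([-59.0, -67.7], 0.77), ([-34.4, -0.2], 0.7), ([-88.0, -30.4], 0.46)]
```

View pics/a1.png

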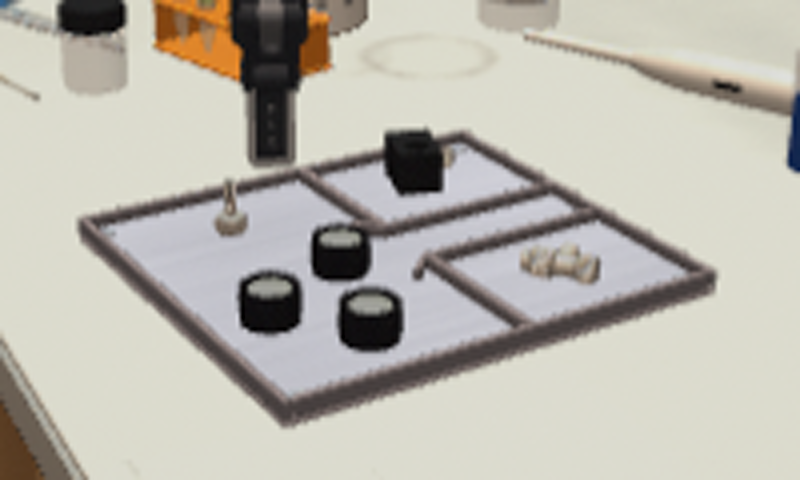

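The picture shows lens A upright in front of the gate, at about (340,250) in the crop. It measures within 2 mm of where I aimed it, and the other objects haven't moved. Next I push it through.

```bash
python3 - <<'E'
from h import *
push((-.035,0),(.032,0)); see(cams=("top","side"))
print(get_state()["clock"])
f=grab_frame("side"); x=f["img"][160:280,210:410,::-1]; cv2.imwrite("pics/a2.png",cv2.resize(x,None,fx=4,fy=4,interpolation=2))
E
```

```text
at [6.5 0. ] 0.0154 F [-0.   0.7  0.2] t 9.1
top lens0 []
side lens0 [([-58.8, -65.6], 0.61), ([-87.1, -28.6], 0.51), ([34.6, 1.0], 0.49)]
9.9583
```

View pics/a2.png

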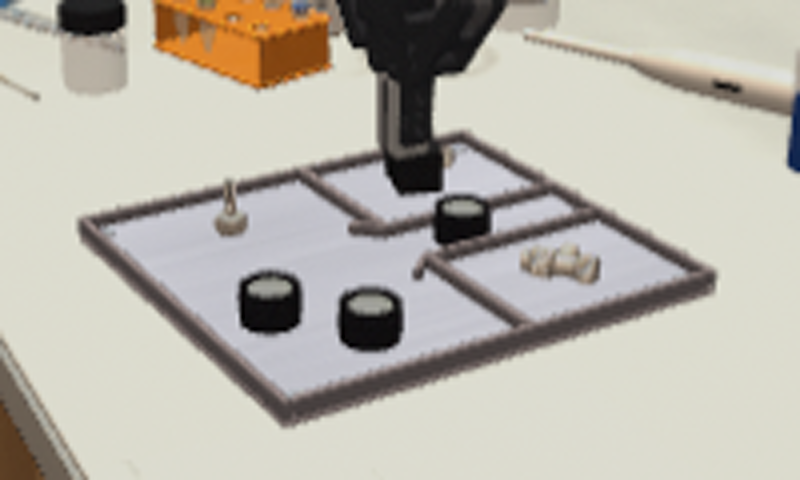

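Lens A is in the slot, at about (462,220) in the crop and tray x ≈ 33 mm. Lens B is next, with a check at the gate.

```bash
cat >> h.py <<'E'
def at_gate():
    f=grab_frame("side"); o=[]
    for d in silhouettes("side","lens0"):
        ys,xs=np.nonzero(d["mask"]); o.append(w2t(onz(f,[(xs.min()+xs.max())/2,(ys.min()+ys.max())/2],.016)))
    print(np.round(np.array(o)*1e3,1).tolist())
    o=[p for p in o if np.linalg.norm(p-[-.036,0])<.006]
    return o[0] if o else None
E
python3 - <<'E'
from h import *
push((-.0875,-.0288),(-.036,0)); g=at_gate()
if g is not None:
    push((-.035,0),(.030,0)); see(cams=("side",))
f=grab_frame("side"); x=f["img"][160:280,210:410,::-1]; cv2.imwrite("pics/b.png",cv2.resize(x,None,fx=4,fy=4,interpolation=2))
E
```

```text
at [-58.3 -12.4] 0.0154 F [-0.2 -0.2  0.7] t 12.2
[[-32.5, 1.2], [-58.1, -66.1], [34.6, 1.0], [-26.5, -37.1]]
at [4.7 0. ] 0.0154 F [-0.4 -0.3  0.3] t 15.2
side lens0 [([-59.0, -67.7], 0.82), ([-57.7, 67.3], 0.56), ([32.1, 2.5], 0.44)]
```

View pics/b.png

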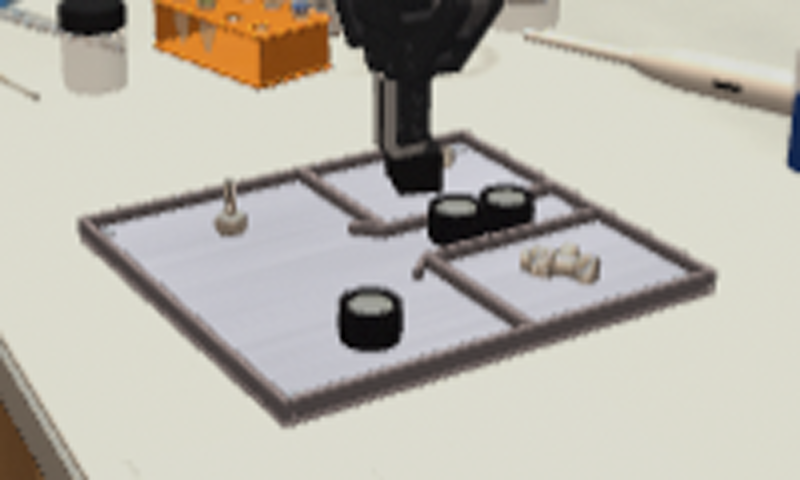

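Both lenses are in the slot, at about (457,218) and (507,204), and nothing else has moved. Lens C is next.

```bash
python3 - <<'E'
from h import *
push((-.0585,-.066),(-.037,-.001)); g=at_gate()
if g is not None:
    push((-.036,0),(.029,0))
    p=t2w((-.14,.05),.2); move_l(t2w(w2t(get_state()["position"]),.2),.25); movep([.30,.38,.25],rot(0))
print(get_state()["clock"])
see(); see("screw",dict(top=.018,side=.0195)); see("clamp",dict(top=.024,side=.018)); see("tee",dict(top=.014,side=.01))
f=grab_frame("side"); x=f["img"][160:280,210:410,::-1]; cv2.imwrite("pics/c1.png",cv2.resize(x,None,fx=4,fy=4,interpolation=2))
f=grab_frame("top"); x=f["img"][130:270,275:405,::-1]; cv2.imwrite("pics/c2.png",cv2.resize(x,None,fx=4,fy=4,interpolation=2))
E
```

```text
at [-45.1 -25. ] 0.0154 F [ 0.4  0.8 -0.2] t 19.1
[[61.1, -0.8], [-36.8, 1.2], [32.1, 2.5]]
at [3.9 0. ] 0.0155 F [ 0.1  0.9 -1. ] t 22.7
25.15
top lens0 [([86.2, -2.5], 0.68), ([57.9, 1.1], 0.51), ([30.3, 0.6], 0.5)]
side lens0 [([29.9, 1.0], 0.47)]
top screw [([-59.2, 63.9], 0.48)]
side screw [([-61.2, 60.3], 0.61)]
top clamp [([54.5, 69.8], 0.64)]
side clamp [([53.8, 70.6], 0.58)]
top tee [([49.4, -64.4], 0.67)]
side tee [([53.7, -53.8], 0.66)]
```

View pics/c1.png

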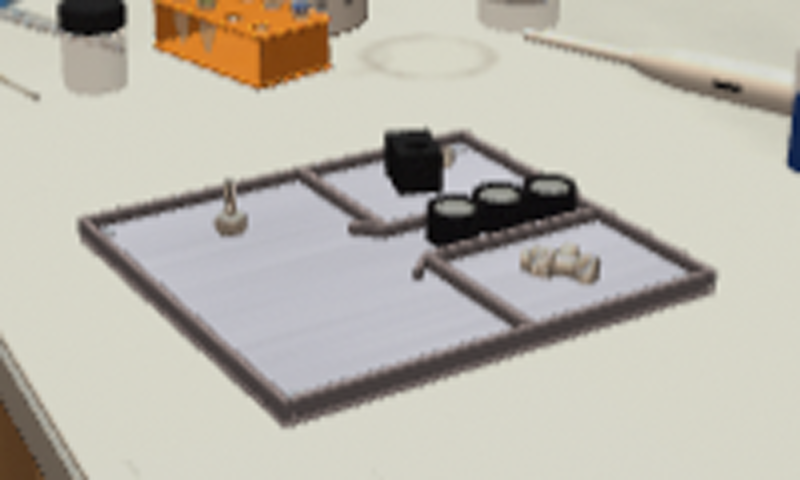

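View pics/c2.png

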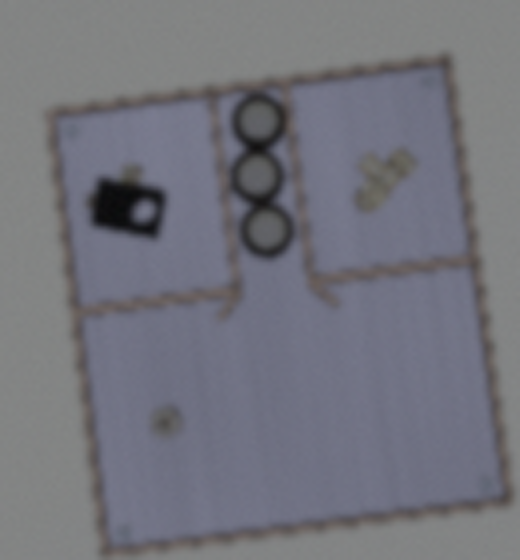

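All three lenses are in the slot, at (260,120), (257,175) and (267,230) in the top crop. The nearest one's trailing edge is about 15 mm past the fence face. The screw, clamp and T-piece are where they started, so I'm handing in.

```bash
python3 -c "
from h import *
sign_off(); print(get_state()['clock'])"
```

```text
the job is handed in; nothing more can be done
the job is handed in; nothing more can be done
```

All three lenses are in the slot, swept in one at a time with the shut fingertips just above the walls and the lenses flat on the floor. I lifted the arm clear and handed the job in; the clock read about 25 s shortly before, against the 56 s limit.

- **Lenses:** the last top picture puts their centres at tray x ≈ 30, 58 and 86 mm, so the last one's trailing edge is about 16 mm past the gate face. The slot side walls and end leave them room.
- **Order:** I confirmed from the side camera that each lens was in the slot before bringing up the next.
- **Other objects:** the screw, clamp and T-piece look unmoved. Their measured positions changed by no more than about 2 mm, which is the measuring noise.
- **Forces:** the tool force was about 1 N at the end of each push; I did not log it during the pushes.
- **Checks that disagreed:**
    - In the last side picture the network found only one of the three lenses, though the picture itself shows all three in a row.
    - The two cameras differ by up to about 11 mm on the T-piece. Each camera gave nearly the same position before and after.

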